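# Seat the support disc in the filter holder

### The job

The perforated steel support disc lies on the filter holder beside its round recess: push it over the rim with the fingertips until it drops in and lies flat. Only then push the holder's steel keeper by its upright pin right round over the disc, to its stop. Only push the disc, never lift it, and leave the tape roll, the vial and the loose cap where they are; finish clear of everything.

Things in the scene. Friction and masses are not known exactly. Their poses are not given: they have to be found in the camera images.
- holder: Filter holder base, fixed on the worktop: flat aluminium block on a black foot, 84 (x) x 120 (y) mm, top face 24 mm high. Origin: centre of its underside. A round recess opens in its top at y = -16 mm, x = 0; the +y part of the top is a plain flat landing. A hose nipple sticks 16 mm out of the -y end, 13 mm high.
- recess (a point): Centre of the mouth of the recess, level with the holder's top; axes are the holder's. The recess is 44 mm in diameter, 10 mm deep, flat-bottomed: 2 mm of play all round the disc, whose upper face ends 1 mm below the holder's top.
- disc: Loose perforated steel disc, 40 mm in diameter, 9 mm thick, about 60 g, at first flat on the landing, its centre about 50 mm from the recess's centre on the +y side. Origin: centre of its underside; z is its axis. Pushed towards the recess it tips in once its centre is within about 9 mm of the recess's centre, and falls flat when pushed on to within 2 mm.
- keeper (a joint): Steel keeper, a flat arm 12 mm wide that reaches 36 mm from its upright pivot (at x = +33, y = -16 mm of the holder), 2 to 8 mm above the holder's top, hub to 9.5 mm. In rad: 0 = open, arm along the holder's -y beside the recess; grows clockwise from above to its stop at 1.57, arm along -x over the recess. Starts at 0 to 0.3; stays where left.
- keeper_pin (a point): Centre of the top of the keeper's upright round pin, 8 mm in diameter, 22 mm from the pivot; it stands from the arm to 28 mm above the holder's top. A finger pushes against its side with about 1 N.
- tape_roll: Bystander: roll of clear tape lying flat, 72 mm in diameter, 19 mm high, to the right of the holder, in front of a black cabinet 360 mm tall (its near left corner at about x = 0.54, y = -0.10 m; keep the arm clear of it). Origin: centre of its underside.
- vial: Bystander: upright amber vial with black cap, 24 mm in diameter, 51 mm high, behind the holder. Origin: centre of its underside.
- cap: Bystander: loose white ribbed screw cap, 36 mm in diameter, 16 mm high, to the left of the holder. Origin: centre of its underside.
Not all that is in view belongs to the job. Of the things that look like the disc, the largest one is meant.

How it is judged:
By the outcome, as a careful person would: the job done as asked, in the order asked, and still so for the second after the job is handed in, with the robot touching nothing.
It also fails if it takes over 48 s, if anything falls off the work surface, if the arm or the gripper's body presses on something with over 40 N, if the wrist force passes 120 N, or if a joint passes its speed limit or range.

### The arm

A 6-joint arm with a two-finger parallel gripper is mounted at the origin on a cart in front of the work surface, level with it; the furniture and walls round the work are solid. World frame = base frame: x ahead of the robot, y to its left, z up, the work surface at z = 0. Lengths are in mm, angles in rad, forces in N, time in s.
With the tool pointing down it reaches from about 350 to 975 mm from the base axis. Payload 7.1 kg.
Tool frame: the origin (TCP) lies between the finger pads; the fingertips stand 19 mm ahead of it and the grasp point (between the pads) is the TCP (ctrl.tcp_to_tips is the distance from the TCP to the fingertips, in mm); z points along the fingers, y is the line along which they close (so a half turn about z gives the same grasp; the last joint's range is limited). The gripper opens to 88 mm and grips with 3 to 60 N. Pads are 20 mm wide; open, the fingers measure 115 mm over their backs; the gripper's body (75 mm by 178 mm) begins 61 mm behind the grasp point.
Start: joints at [1.245, 0.423, 1.63, -0, 1.089, -0.019], TCP at [188.724, 595.809, 207.275] pointing down, gripper open.
Joint ranges: [-3, 3], [-0.9, 2.11], [0.09, 2.58], [-1.31, 4.45], [0.11, 2.69], [-2.54, 2.54]. Speed limits (rad/s): [2.39, 2.39, 3.01, 3.14, 3.14, 3.14].

### API

Orientations are given as a rotation vector (axis times angle).
In Python, from workcell import status, optics, ctrl gives the robot as it stands. The module is installed in compiled form; this text tells all that it offers.
- The arm moves only by the shell command python3 -m inch 'ROWS'. ROWS is JSON, a list that holds one entry, the list of rows, each a list of 7 numbers: the shift along the tool's x, y, z in mm, then the turn, a rotation vector about the tool's x, y, z in rad, then the opening in per cent of the stroke, from 0 (shut) to 100 (fully open). A call has 1 to 20 rows; each row is the pose to reach, as a shift and turn from the pose commanded when the call began, along the tool's axes at that moment; what a row does not reach only later rows make up. A row lasts 1/10 s, in which the tool goes at most 50 mm and 8.59 degrees, less where a joint would pass 70% of its speed; a pose out of reach is approached as far as the arm can. A call with a gripper value outside its range is refused whole. The fingers move at their own pace and stop on an object; the grip force is fixed at half the most. Time passes only in rows, so rows that repeat a pose let the fingers close. It gives the time, the measured TCP pose, the force, the opening and the grip force at its end, in the units of the state.
- status.get_obs(): the state, without advancing time (a new reading comes with each control period).
- optics.get_image(name): name is "side" or "top" or "wrist"; returns a dict with "frame" (420x560x3 uint8, red, green, blue), "fx", "fy", "cx", "cy" (pixels), "k1" (the pictures are not rectified: a ray, as slopes to the right and down, at radius r is drawn at 1 + k1 r^2 times it, then the intrinsics apply), "rvec" (rotation vector, rad) and "tvec" (3), from world to camera coordinates, as OpenCV has them; the wrist camera has in their place "hand_eye" (4x4, takes a point from camera to tool coordinates, whose origin is the TCP and whose axes are the flange's). Camera axes: x right, y down, z forward; pixel columns grow to the right and rows downward; lengths in mm; the calibration is good to about 2 mm. A picture is of the moment at which its call begins: read the wrist's pose just before it. There is no depth.
- ctrl.close_job(): hands the job in; it is judged then, once.
The state is a dict: "t": time; "qpos": joint angles; "qvel": joint speeds; "joint_torque": joint torques, N m; "ee_pos": TCP position; "orientation": TCP orientation; "ft_force": force on the tool from outside, world axes, zero at the start; "moment": the same for the moment, N m; "width": finger opening in mm; "grasp_force": force on a finger pad.
Only numpy, scipy, OpenCV 4.12 (cv2) and the standard library are available. Lean on these libraries where they do the work, as an engineer would, in place of code of your own. Each camera call takes 0.05 s, during which the arm holds its last target. There are 200 camera calls.

## Working session

There is one attempt and no reset: what is moved stays moved. The work goes in short steps, Python scripts to look and compute and a shell command to move; the robot and the scene stay as the last step left them, time stands still between calls to the robot, and variables do not carry over. Pictures are saved under pics/ and viewed, at most 10 in all, crops included, and the job is handed in when it is done.

```bash
mkdir -p pics; cat > h.py <<'E'
import numpy as np, cv2
from scipy.spatial.transform import Rotation as R
from workcell import status, optics, ctrl
def cam(n):
    o=status.get_obs(); d=optics.get_image(n)
    if n=="wrist":
        T=np.eye(4);T[:3,:3]=R.from_rotvec(o["orientation"]).as_matrix();T[:3,3]=o["ee_pos"]
        W=T@np.array(d["hand_eye"]); d["Rw"]=W[:3,:3]; d["c"]=W[:3,3]
    else:
        Rm=R.from_rotvec(np.ravel(d["rvec"])).as_matrix(); d["Rw"]=Rm.T; d["c"]=-Rm.T@np.ravel(d["tvec"])
    return d
def px2w(d,u,v,z):
    xd=np.array([(u-d["cx"])/d["fx"],(v-d["cy"])/d["fy"]]); x=xd.copy()
    for _ in range(20): x=xd/(1+d["k1"]*(x@x))
    r=d["Rw"]@np.array([x[0],x[1],1]); return d["c"]+r*(z-d["c"][2])/r[2]
def w2px(d,p):
    q=d["Rw"].T@(np.array(p,float)-d["c"]); x=q[:2]/q[2]; x=x*(1+d["k1"]*(x@x)); return x*[d["fx"],d["fy"]]+[d["cx"],d["cy"]]
def save(d,n): cv2.imwrite("pics/"+n,d["frame"][:,:,::-1])
E
python3 - <<'E'
from h import *
import pickle
o=status.get_obs();print({k:np.round(v,3) for k,v in o.items()},ctrl.tcp_to_tips)
for n in ["top","side"]:
    d=cam(n);save(d,n+"0.png");pickle.dump(d,open(n+"0.pkl","wb"));print(n,d["c"],d["k1"],d["fx"])
E
```

```text
{'t': np.float64(0.0), 'qpos': array([ 1.245,  0.424,  1.631,  0.   ,  1.089, -0.019]), 'qvel': array([-0.001, -0.   ,  0.002, -0.   ,  0.   ,  0.001]), 'joint_torque': array([-1.0000e-03, -5.4462e+01, -2.7367e+01,  6.4000e-02,  2.3000e-02,
       -0.0000e+00]), 'ee_pos': array([188.525, 595.256, 206.504]), 'orientation': array([-4.800e-01, -3.104e+00,  2.000e-03]), 'ft_force': array([ 0.174, -0.337,  0.031]), 'moment': array([ 0.008, -0.03 , -0.004]), 'grasp_force': np.float64(0.0), 'width': np.float64(88.096)} 19.0
top [484.06620274 100.60004142 896.21409786] -0.10364582396883829 469.31590157419026
side [-194.74035356  388.84432134  484.40965201] -0.13910011268046185 495.1303157320262
```

View pics/top0.png

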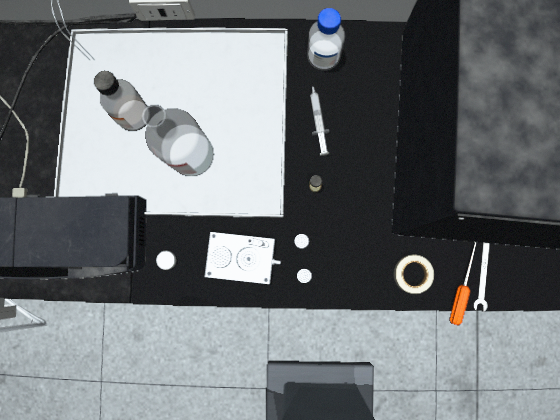

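View pics/side0.png

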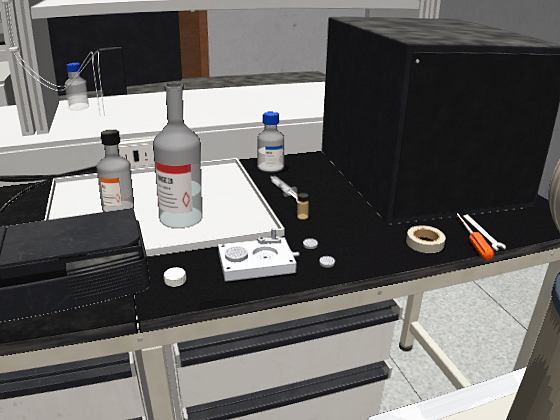

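The top view shows the holder at about (240,258), with the disc at (218,258), the recess at (250,258) and the keeper at (262,242). The tape roll is at (414,273), the vial at (316,184) and the cap at (166,260). Two smaller decoy discs lie at (302,241) and (304,276). I'll zoom in on the holder.

```bash
python3 - <<'E'
from h import *
import pickle
t=pickle.load(open("top0.pkl","rb"));s=pickle.load(open("side0.pkl","rb"))
a=cv2.resize(t["frame"][225:293,195:285],None,fx=8,fy=8,interpolation=cv2.INTER_CUBIC)
cv2.imwrite("pics/topc.png",a[:,:,::-1])
for u,v in [(218,258),(250,258),(240,258)]: print(px2w(t,u,v,24))
for n,u,v,z in [("tape",414,273,19),("vial",316,181,51),("cap",166,260,16),("bigbottle",190,155,30)]: print(n,px2w(t,u,v,z))
E
```

```text
[501.00317855 239.02090629  24.        ]
[502.43895213 179.44330969  24.        ]
[502.0007862  198.02434722  24.        ]
tape [ 480.60003056 -126.56247929   19.        ]
vial [644.70153337  60.60386003  51.        ]
cap [494.82616635 338.85326195  16.        ]
bigbottle [694.3955154  299.74577401  30.        ]
```

View pics/topc.png

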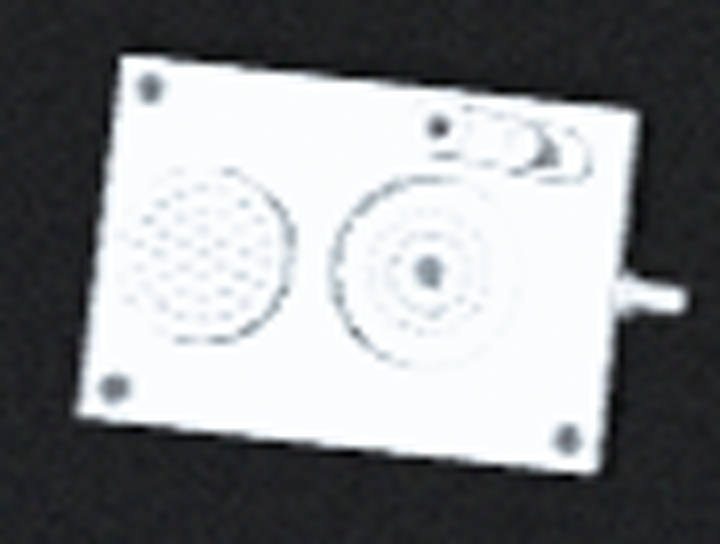

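The crop shows the holder's corners at (120,55), (640,110), (600,475) and (77,415). The disc's top is centred near (208,255), the recess near (432,272), and the keeper runs from its pivot at (438,127) to the right.

```bash
cat >> h.py <<'E'
def fitH(P):  # world xy of corners in order (+x+y),(+x-y),(-x-y),(-x+y)
    L=np.array([[42,60],[42,-60],[-42,-60],[-42,60]],float); P=np.array(P)[:,:2]
    c=P.mean(0); H=L.T@(P-c); a=np.arctan2(H[0,1]-H[1,0],H[0,0]+H[1,1])
    Rm=np.array([[np.cos(a),-np.sin(a)],[np.sin(a),np.cos(a)]]); return c,a,Rm,(P-c)@Rm-L
def rel(target,Rt): # tool-frame shift and turn from the present pose
    o=status.get_obs(); M=R.from_rotvec(o["orientation"])
    return M.inv().apply(np.array(target)-o["ee_pos"]),(M.inv()*R.from_matrix(Rt)).as_rotvec()
E
python3 - <<'E'
from h import *
import pickle
t=pickle.load(open("top0.pkl","rb"))
f=lambda x,y,z:px2w(t,(x+.5)/8-.5+195,(y+.5)/8-.5+225,z)
c,a,Rm,e=fitH([f(120,55,24),f(640,110,24),f(600,475,24),f(77,415,24)]);print("holder",c,np.degrees(a),e)
print("recess",c+Rm@[0,-16])
for n,x,y,z in [("disc",208,255,33),("rec",432,272,24),("hub",438,127,33.5)]: print(n,f(x,y,z),Rm.T@(f(x,y,z)[:2]-c))
print(R.from_rotvec(status.get_obs()["orientation"]).as_matrix().round(3))
# desired: tool y along -/+ holder x, z down
for s in (1,-1):
    y=np.r_[s*Rm[:,0],0];z=np.array([0,0,-1.]);x=np.cross(y,z);Rt=np.c_[x,y,z]
    print(s,rel([*(c+Rm@[0,30]),200],Rt))
s=pickle.load(open("side0.pkl","rb"))
print("device top corner", px2w(t,145,195,60),px2w(t,145,268,60), [w2px(s,[*px2w(t,145,268,z)]) for z in (0,60,100,150)])
E
```

```text
holder [502.99545326 199.26489638] -4.8218356622943865 [[ 0.08739118  1.29675285]
 [ 0.25232825 -1.11222098]
 [-0.38150056 -1.10845391]
 [ 0.04178113  0.92392205]]
recess [501.65053158 183.32152203]
disc [503.80831253 232.96350285  33.        ] [-2.02264167 33.64767064]
rec [501.33755549 182.08062891  24.        ] [ -0.20756193 -17.26280949]
hub [534.41631703 180.84399744  33.5       ] [ 32.85807874 -15.71454292]
[[-0.953  0.302 -0.   ]
 [ 0.302  0.953 -0.001]
 [ 0.    -0.001 -1.   ]]
1 (array([-412.74172651, -253.3394474 ,    6.91517637]), array([-1.16781564e-03,  8.94709921e-04,  1.34812316e+00]))
-1 (array([-412.74172651, -253.3394474 ,    6.91517637]), array([-9.50893115e-04, -1.24114847e-03, -1.79346896e+00]))
device top corner [611.18044127 372.23612368  60.        ] [478.92489217 364.55154439  60.        ] [array([149.58456735, 290.97898218]), array([157.36053673, 257.93779615]), array([162.9296857 , 234.68152306]), array([170.34582581, 204.20095499])]
```

```bash
python3 -m inch '[[[-200,-125,0,0,0,0.7,27],[-413,-253,5,0,0,1.348,27],[-413,-253,5,0,0,1.348,27],[-413,-253,5,0,0,1.348,27],[-413,-253,5,0,0,1.348,27],[-413,-253,5,0,0,1.348,27],[-413,-253,5,0,0,1.348,27],[-413,-253,5,0,0,1.348,27],[-413,-253,5,0,0,1.348,27],[-413,-253,5,0,0,1.348,27],[-413,-253,5,0,0,1.348,27],[-413,-253,5,0,0,1.348,27],[-413,-253,5,0,0,1.348,27],[-413,-253,5,0,0,1.348,27],[-413,-253,5,0,0,1.348,27],[-413,-253,5,0,0,1.348,27]]]'
python3 - <<'E'
from h import *
import pickle
d=cam("wrist");pickle.dump(d,open("w1.pkl","wb"));save(d,"w1.png");print(d["c"])
E
```

```text
t: 1.7
ee_pos: [505.6, 230.6, 202.4]
orientation: [2.311, 2.128, 0.0]
ft_force: [0.6, 0.5, 0.4]
width: 23.8
grasp_force: 0.0
[512.27485454 309.41313369 379.5380266 ]
```

View pics/w1.png

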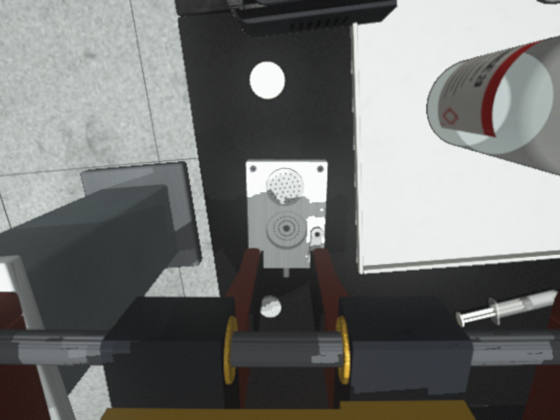

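The wrist view shows the holder's top corners near (247,160), (328,160), (325,268) and (247,268). The disc is at (286,185), the recess at (287,229) and the keeper hub at (317,233). The finger shadows are visible too.

```bash
python3 - <<'E'
from h import *
import pickle
d=pickle.load(open("w1.pkl","rb"))
c=np.array([502.7,199.0]);a=np.radians(-4.82);Rm=np.array([[np.cos(a),-np.sin(a)],[np.sin(a),np.cos(a)]])
for n,u,v,z in [("TL",247,160,24),("TR",328,160,24),("BL",247,268,24),("disc",286,185,33),("rec",287,229,24)]:
    p=px2w(d,u,v,z);print(n,p.round(1),(Rm.T@(p[:2]-c)).round(1))
w=cv2.resize(d["frame"][150:280,235:340],None,fx=4.6,fy=4.6,interpolation=cv2.INTER_CUBIC);cv2.imwrite("pics/w1c.png",w[:,:,::-1])
E
```

```text
TL [468.1 263.8  24. ] [-40.   61.7]
TR [551.6 256.9  24. ] [43.9 61.8]
BL [454.  142.1  24. ] [-43.8 -60.8]
disc [506.3 236.1  33. ] [ 0.4 37.3]
rec [503.1 185.1  24. ] [  1.6 -13.8]
```

View pics/w1c.png

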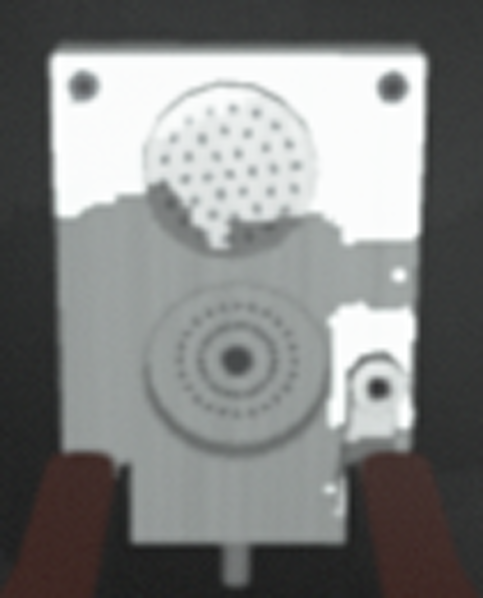

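The crop shows the disc at about (231,168), the recess mouth at (237,362), the top corners at (50,55) and (426,52), and the hub dot at (378,385).

```bash
python3 - <<'E'
from h import *
import pickle
d=pickle.load(open("w1.pkl","rb"))
g=lambda x,y,z:px2w(d,(x+.5)/4.6-.5+235,(y+.5)/4.6-.5+150,z)
TL,TR=g(50,55,24),g(426,52,24);print(np.degrees(np.arctan2(*(TR-TL)[[1,0]])),np.linalg.norm(TR-TL))
for n,x,y,z in [("TL",50,55,24),("TR",426,52,24),("disc",231,168,33),("rec",237,364,24),("hub",378,387,33.5)]:
    print(n,g(x,y,z).round(1))
c=np.array([502.995,199.265]);a=np.radians(-4.82);Rm=np.array([[np.cos(a),-np.sin(a)],[np.sin(a),np.cos(a)]])
for n,l in [("TL",[-42,60]),("TR",[42,60]),("disc",[-2,34]),("rec",[0,-16]),("hub",[33,-16])]: print("top",n,(c+Rm@l).round(1))
E
```

```text
-4.281271007012243 84.67828708432063
TL [466.3 262.4  24. ]
TR [550.7 256.   24. ]
disc [504.9 235.   33. ]
rec [502.2 185.5  24. ]
hub [534.7 180.4  33.5]
top TL [466.2 262.6]
top TR [549.9 255.5]
top disc [503.9 233.3]
top rec [501.7 183.3]
top hub [534.5 180.5]
```

```bash
python3 -m inch '[[[39,0,0,0,0,0,27],[39,0,45,0,0,0,27],[39,0,90,0,0,0,27],[39,0,130,0,0,0,27],[39,0,145,0,0,0,27],[39,0,150,0,0,0,27],[39,0,150,0,0,0,27],[39,0,150,0,0,0,27],[39,0,150,0,0,0,27]]]'
```

```text
t: 2.65
ee_pos: [510.6, 269.3, 54.1]
orientation: [2.312, 2.125, 0.005]
ft_force: [0.7, -0.2, 0.7]
width: 23.6
grasp_force: 0.0
```

```bash
python3 -m inch '[[[0,-1,4,0,0,0,27],[0,-1,8,0,0,0,27],[0,-1,8,0,0,0,27],[0,-1,8,0,0,0,27]]]'; python3 -m inch '[[[0,0,0,0,0,0,27],[0,0,0,0,0,0,27]]]'
```

```text
t: 3.05
ee_pos: [508.2, 268.8, 44.1]
orientation: [-2.313, -2.126, 0.0]
ft_force: [0.4, -0.2, 0.9]
width: 24.1
grasp_force: 0.0
t: 3.25
ee_pos: [508.4, 268.9, 44.3]
orientation: [2.313, 2.126, 0.0]
ft_force: [-0.2, 0.6, 0.6]
width: 23.4
grasp_force: 0.0
```

```bash
python3 -m inch '[[[-4,0,-1,0,0,0,27],[-8,0,-1,0,0,0,27],[-12,0,-1,0,0,0,27],[-16,0,-1,0,0,0,27],[-20,0,-1,0,0,0,27],[-24,0,-1,0,0,0,27],[-28,0,-1,0,0,0,27],[-32,0,-1,0,0,0,27],[-36,0,-1,0,0,0,27],[-39,0,-1,0,0,0,27],[-42,0,-1,0,0,0,27],[-45,0,-1,0,0,0,27],[-45,0,-1,0,0,0,27],[-45,0,-1,0,0,0,27]]]'
python3 - <<'E'
from h import *
t=cam("top");s=cam("side")
A=cv2.resize(t["frame"][222:296,190:290],(480,355),interpolation=cv2.INTER_CUBIC)
B=cv2.resize(s["frame"][215:290,205:305],(473,355),interpolation=cv2.INTER_CUBIC)[:,:320]
d=cam("wrist");C=cv2.resize(d["frame"][150:280,200:370],(314,240),interpolation=cv2.INTER_CUBIC)
im=np.zeros((595,800,3),np.uint8);im[:355,:480]=A;im[:355,480:]=B;im[355:,:314]=C
cv2.imwrite("pics/p2.png",im[:,:,::-1])
E
```

```text
t: 4.65
ee_pos: [504.6, 224.0, 45.3]
orientation: [2.313, 2.126, 0.0]
ft_force: [0.4, 1.0, -0.4]
width: 23.6
grasp_force: 0.0
```

View pics/p2.png

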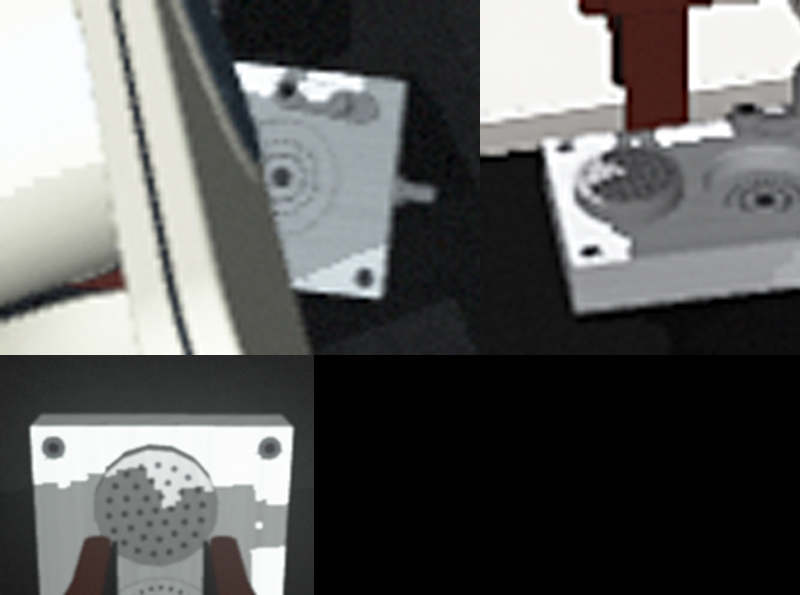

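The side crop shows one finger above and behind the disc at about (655,130). The wrist crop shows the disc at (157,507), apparently still on the landing. I'll check this numerically.

```bash
python3 - <<'E'
from h import *
d=cam("wrist");s=cam("side");o=status.get_obs();print(o["ee_pos"],o["qpos"].round(3))
k=170/314
print("disc",px2w(d,200+157*k,150+(507-355)*k,33),"TL",px2w(d,200+31*k,150+(427-355)*k,24),"TR",px2w(d,200+293*k,150+(427-355)*k,24))
M=R.from_rotvec(o["orientation"])
k2=100/473
for l in [(-10,12,19),(10,12,19),(-10,-12,19),(-10,25,19),(-10,-25,19),(10,-25,19),(10,-12,19)]:
    p=o["ee_pos"]+M.apply(l);a=w2px(d,p);b=w2px(s,p);print(l,p.round(0),"wcrop",((a-[200,150])/k+[0,355]).round(),"scrop",((b-[205,215])/k2+[480,0]).round())
print("TL in side crop",((w2px(s,[466.2,262.5,24])-[205,215])/k2+[480,0]).round())
print("rec in side crop",((w2px(s,[501.9,183.8,14])-[205,215])/k2+[480,0]).round())
E
```

```text
[504.54737569 224.10766321  45.2767889 ] [ 0.396  0.557  1.882 -0.     0.703  0.48 ]
disc [505.0588493  234.74013529  33.        ] TL [466.83012368 262.00153645  24.        ] TR [550.51890416 254.9478478   24.        ]
(-10, 12, 19) [516. 213.  26.] wcrop [194. 558.] scrop [671. 164.]
(10, 12, 19) [517. 233.  26.] wcrop [195. 502.] scrop [617. 170.]
(-10, -12, 19) [492. 215.  26.] wcrop [123. 558.] scrop [682. 199.]
(-10, 25, 19) [529. 212.  26.] wcrop [232. 558.] scrop [665. 146.]
(-10, -25, 19) [479. 216.  26.] wcrop [ 84. 558.] scrop [689. 219.]
(10, -25, 19) [480. 236.  26.] wcrop [ 82. 502.] scrop [632. 225.]
(10, -12, 19) [493. 235.  26.] wcrop [122. 502.] scrop [627. 206.]
TL in side crop [568. 265.]
rec in side crop [758. 200.]
```

```bash
python3 - <<'E'
from h import *
d=cam("wrist");s=cam("side");o=status.get_obs()
def red(f):
    f=f.astype(int);return (f[:,:,0]>f[:,:,1]+25)&(f[:,:,0]<140)&(f[:,:,0]>f[:,:,2]+20)
for n,i in (("wrist",d),("side",s)):
    m=red(i["frame"]).astype(np.uint8);k,l,st,_=cv2.connectedComponentsWithStats(m)
    print(n,[list(map(int,x)) for x in st[1:] if x[4]>60])
M=R.from_rotvec(o["orientation"])
for z in (19,0,-10,-20,-30):
    P=[o["ee_pos"]+M.apply(l) for l in [(-10,-12,z),(-10,-25,z),(10,-25,z),(10,-12,z),(10,12,z),(10,25,z)]]
    print(z,"w",[w2px(d,p).round().astype(int).tolist() for p in P],"s",[w2px(s,p).round().astype(int).tolist() for p in P])
im=cv2.resize(s["frame"][190:290,195:315],None,fx=6,fy=6,interpolation=cv2.INTER_CUBIC);cv2.imwrite("pics/s3.png",im[:,:,::-1])
E
```

```text
wrist [[0, 292, 10, 13, 73]]
side [[179, 11, 14, 67, 348], [217, 144, 47, 36, 1092], [213, 160, 10, 16, 66], [222, 196, 49, 47, 1054], [414, 230, 24, 11, 137]]
19 w [[266, 260], [246, 260], [244, 229], [266, 229], [305, 229], [327, 229]] s [[248, 257], [249, 261], [237, 263], [236, 258], [234, 251], [233, 247]]
0 w [[265, 274], [242, 274], [240, 241], [264, 241], [307, 241], [331, 241]] s [[248, 248], [249, 252], [237, 253], [236, 249], [234, 242], [232, 238]]
-10 w [[263, 282], [239, 282], [238, 248], [263, 248], [308, 248], [333, 248]] s [[247, 243], [249, 247], [237, 248], [236, 244], [233, 237], [232, 233]]
-20 w [[262, 291], [237, 291], [235, 256], [261, 256], [310, 256], [336, 256]] s [[247, 237], [249, 241], [237, 243], [235, 239], [233, 231], [232, 228]]
-30 w [[261, 302], [234, 302], [232, 264], [260, 264], [311, 264], [339, 264]] s [[247, 232], [249, 236], [236, 237], [235, 233], [233, 226], [232, 223]]
```

View pics/s3.png

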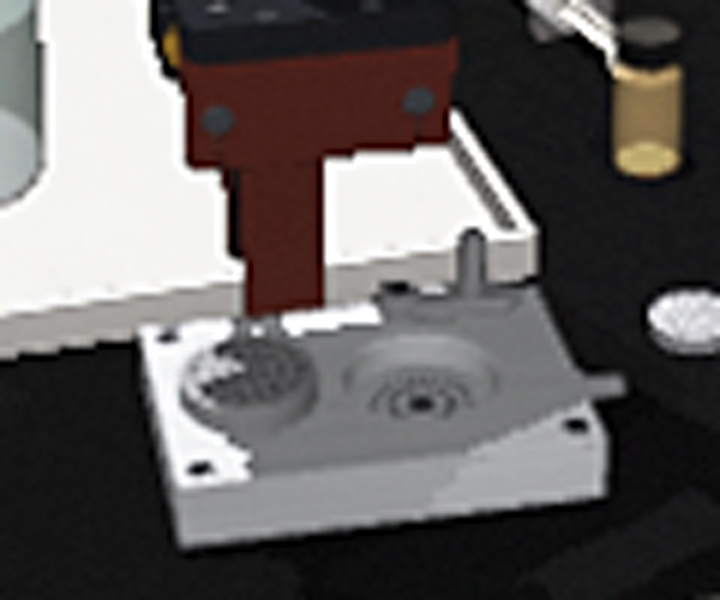

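The side view shows the disc untouched at (250,385). The near fingertip ends at (285,310), which is about 39 mm higher than the stated TCP-to-tip distance implies. The images therefore put the real tips about 20 mm behind the reported TCP. I'll back off, lower in steps and re-measure the tips visually.

```bash
python3 -m inch '[[[15,0,0,0,0,0,27],[30,0,0,0,0,0,27],[45,0,0,0,0,0,27],[45,0,0,0,0,0,27],[45,0,10,0,0,0,27],[45,0,20,0,0,0,27],[45,0,28,0,0,0,27],[45,0,28,0,0,0,27],[45,0,28,0,0,0,27]]]'
cat > tip.py <<'E'
from h import *
d=cam("wrist");s=cam("side");o=status.get_obs();M=R.from_rotvec(o["orientation"]);print(o["ee_pos"].round(1))
f=s["frame"].astype(int);m=((f[:,:,0]>f[:,:,1]+25)&(f[:,:,0]<140)&(f[:,:,0]>f[:,:,2]+20))
for z in (-12,-16,-20,-24):
    P=[o["ee_pos"]+M.apply(l) for l in [(-10,-12,z),(-10,-25,z),(10,-25,z),(10,-12,z)]]
    print(z,"s",[w2px(s,p).round(1).tolist() for p in P])
c=int(w2px(s,o["ee_pos"]+M.apply([0,-25,-20]))[0])
for v in range(225,285):
    q=np.where(m[v,c-30:c+30])[0]
    if len(q): last=(v,q.min()+c-30,q.max()+c-30); print(last) if v>240 else 0
E
python3 tip.py
```

```text
t: 5.9
ee_pos: [508.0, 268.3, 16.7]
orientation: [-2.313, -2.125, 0.002]
ft_force: [0.4, 0.5, 0.8]
width: 23.8
grasp_force: 0.0
[508.5 268.7  17.4]
-12 s [[221.3, 258.5], [222.3, 262.7], [210.3, 264.1], [209.4, 259.8]]
-16 s [[221.2, 256.5], [222.2, 260.7], [210.1, 262.0], [209.3, 257.8]]
-20 s [[221.1, 254.5], [222.1, 258.6], [210.0, 260.0], [209.2, 255.8]]
-24 s [[221.0, 252.4], [222.0, 256.6], [209.9, 257.9], [209.0, 253.7]]
(241, np.int64(207), np.int64(221))
(242, np.int64(207), np.int64(221))
(243, np.int64(207), np.int64(221))
(244, np.int64(207), np.int64(221))
(245, np.int64(207), np.int64(221))
(246, np.int64(207), np.int64(221))
(247, np.int64(208), np.int64(221))
(248, np.int64(208), np.int64(221))
(249, np.int64(209), np.int64(221))
(250, np.int64(209), np.int64(221))
(251, np.int64(209), np.int64(222))
(252, np.int64(209), np.int64(222))
(253, np.int64(209), np.int64(222))
(254, np.int64(209), np.int64(222))
(255, np.int64(209), np.int64(222))
(256, np.int64(209), np.int64(222))
(257, np.int64(209), np.int64(222))
(258, np.int64(209), np.int64(222))
(259, np.int64(209), np.int64(219))
(260, np.int64(210), np.int64(211))
```

```bash
python3 -m inch '[[[0,0,5,0,0,0,27],[0,0,9,0,0,0,27],[0,0,9,0,0,0,27],[-4,0,9,0,0,0,27],[-8,0,9,0,0,0,27],[-12,0,9,0,0,0,27],[-16,0,9,0,0,0,27],[-20,0,9,0,0,0,27],[-24,0,9,0,0,0,27],[-28,0,9,0,0,0,27],[-31,0,9,0,0,0,27],[-34,0,9,0,0,0,27],[-37,0,9,0,0,0,27],[-40,0,9,0,0,0,27],[-43,0,9,0,0,0,27],[-43,0,9,0,0,0,27],[-43,0,9,0,0,0,27]]]'
python3 - <<'E'
from h import *
s=cam("side");d=cam("wrist");print(status.get_obs()["ee_pos"])
B=cv2.resize(s["frame"][205:290,195:305],(400,309),interpolation=cv2.INTER_CUBIC)
C=cv2.resize(d["frame"][130:280,190:384],(400,309),interpolation=cv2.INTER_CUBIC)
cv2.imwrite("pics/p4.png",np.hstack([B,C])[:,:,::-1])
E
```

```text
t: 7.7
ee_pos: [505.4, 226.0, 8.9]
orientation: [2.313, 2.126, 0.002]
ft_force: [0.0, 3.0, 6.2]
width: 23.8
grasp_force: 3.3
[505.49216747 226.05322239   8.98459105]
```

View pics/p4.png

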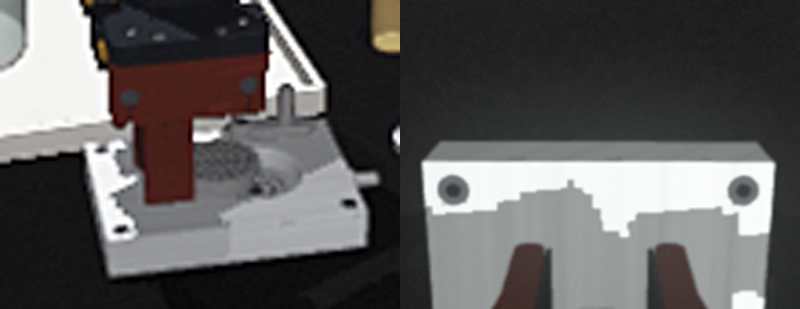

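The side crop shows the disc at (225,160), pushed by the fork and partly over the recess's near side. The fingers are scraping slightly (Fz 6 N), so I'll raise them 2 mm and continue.

```bash
python3 -m inch '[[[0,0,-2,0,0,0,27],[0,0,-2,0,0,0,27],[-2,0,-2,0,0,0,27],[-4,0,-2,0,0,0,27],[-6,0,-2,0,0,0,27],[-8,0,-2,0,0,0,27],[-10,0,-2,0,0,0,27],[-11.5,0,-2,0,0,0,27],[-13,0,-2,0,0,0,27],[-14,0,-2,0,0,0,27],[-15,0,-2,0,0,0,27],[-15,0,-2,0,0,0,27],[-15,0,-2,0,0,0,27]]]'
python3 - <<'E'
from h import *
s=cam("side");t=cam("top")
B=cv2.resize(s["frame"][205:290,195:305],(640,495),interpolation=cv2.INTER_CUBIC)
cv2.imwrite("pics/p5.png",B[:,:,::-1])
E
```

```text
t: 9.1
ee_pos: [503.4, 211.0, 10.3]
orientation: [-2.313, -2.126, 0.0]
ft_force: [-0.0, 0.3, 0.1]
width: 23.6
grasp_force: 0.0
```

View pics/p5.png

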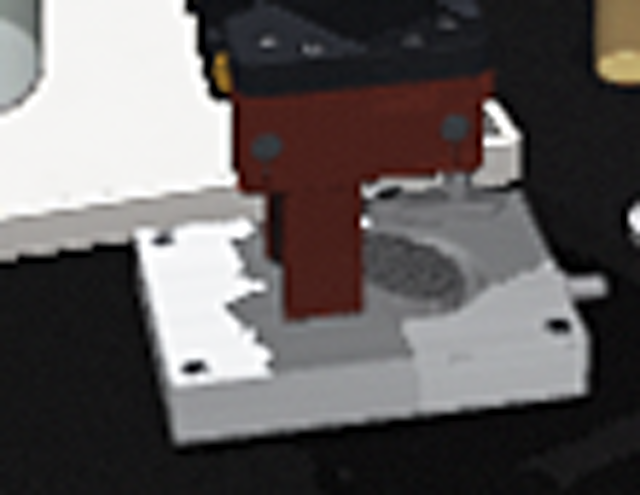

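The disc has tipped in: its leading side is down at (415,270). I'll push on a few more mm.

```bash
python3 -m inch '[[[-1,0,0,0,0,0,27],[-2,0,0,0,0,0,27],[-3,0,0,0,0,0,27],[-3,0,0,0,0,0,27],[-4,0,0,0,0,0,27],[-4,0,0,0,0,0,27]]]'; python3 -m inch '[[[5,0,0,0,0,0,27],[10,0,0,0,0,0,27],[20,0,-20,0,0,0,27],[30,0,-60,0,0,0,27],[40,0,-90,0,0,0,27],[40,0,-90,0,0,0,27],[40,0,-90,0,0,0,27],[40,0,-90,0,0,0,27]]]'
python3 - <<'E'
from h import *
import pickle
s=cam("side");d=cam("wrist");pickle.dump((s,d),open("p6.pkl","wb"))
B=cv2.resize(s["frame"][205:290,195:305],(400,309),interpolation=cv2.INTER_CUBIC)
a=w2px(d,[501.9,183.8,24]).astype(int);print(a)
y=min(a[1]-60,420-120);C=cv2.resize(d["frame"][y:y+120,a[0]-78:a[0]+78],(400,309),interpolation=cv2.INTER_CUBIC);print(y,a[0]-78)
cv2.imwrite("pics/p6.png",np.hstack([B,C])[:,:,::-1])
E
```

```text
t: 9.8
ee_pos: [503.1, 207.0, 10.3]
orientation: [2.313, 2.126, -0.0]
ft_force: [-0.1, 0.3, -0.1]
width: 23.6
grasp_force: 0.0
t: 10.6
ee_pos: [505.5, 246.5, 99.1]
orientation: [-2.312, -2.126, 0.003]
ft_force: [0.3, -0.3, 0.3]
width: 23.5
grasp_force: 0.0
[288 290]
230 210
```

View pics/p6.png

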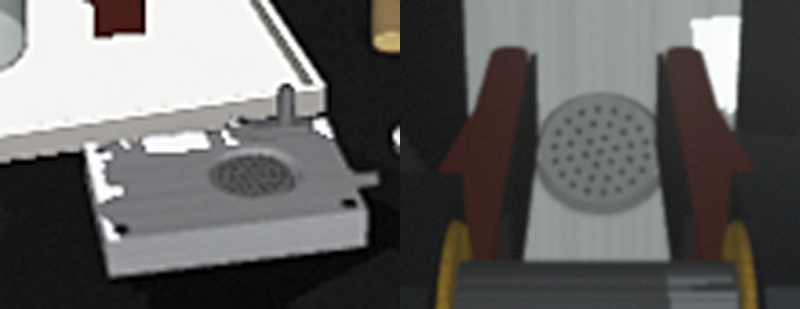

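The side crop shows the disc in the recess, with an ellipse at x 212–297, y 155–197. The wrist crop shows it as a full round at x 537–663, y 93–213. I'll check flatness by comparing these with the projection of a flat disc.

```bash
python3 - <<'E'
from h import *
import pickle
s,d=pickle.load(open("p6.pkl","rb"))
th=np.linspace(0,2*np.pi,73)
def ext(cam_,cx,cy,z,r,tilt=0):
    P=np.array([w2px(cam_,[cx+r*np.cos(t),cy+r*np.sin(t),z+tilt*np.sin(t)*r]) for t in th]);return np.r_[P.min(0),P.max(0)]
S=lambda e:((e-[195,205]*2)*(400/110)).round();W=lambda e:((e-[210,230]*2)*(400/156)+[400,0]*2).round()
for n,z,r,tl in [("disc flat",23,20,0),("mouth",24,22,0),("disc tilted",28,20,.25),("underside flat",14,20,0)]:
    print(n,"S",S(ext(s,501.9,183.8,z,r,tl)),"W",W(ext(d,501.9,183.8,z,r,tl)))
g=cv2.cvtColor(s["frame"],cv2.COLOR_RGB2GRAY);print("col",g[240:265,265].tolist());print("row253",g[253,248:284].tolist())
u=288;gw=cv2.cvtColor(d["frame"],cv2.COLOR_RGB2GRAY);print("wcol",gw[258:322,u].tolist())
E
```

```text
disc flat S [208. 152. 292. 197.] W [538.  96. 662. 207.]
mouth S [204. 148. 296. 198.] W [532.  91. 669. 214.]
disc tilted S [208. 144. 292. 187.] W [537. 110. 663. 207.]
underside flat S [208. 168. 292. 213.] W [540.  84. 660. 192.]
col [101, 118, 110, 99, 125, 142, 166, 130, 81, 80, 66, 79, 81, 81, 73, 83, 92, 82, 78, 107, 124, 124, 124, 122, 118]
row253 [120, 121, 120, 120, 102, 88, 88, 68, 81, 93, 69, 76, 83, 67, 76, 81, 75, 81, 80, 68, 81, 75, 65, 82, 70, 65, 80, 87, 109, 102, 111, 119, 120, 119, 119, 116]
wcol [156, 155, 156, 155, 155, 155, 155, 143, 119, 118, 123, 121, 116, 107, 104, 109, 118, 121, 121, 119, 119, 121, 119, 118, 112, 101, 107, 118, 117, 105, 83, 89, 107, 116, 115, 113, 112, 113, 114, 113, 114, 113, 115, 114, 110, 104, 90, 98, 107, 114, 111, 107, 105, 106, 109, 124, 142, 149, 151, 152, 152, 152, 151, 152]
```

The extents match a flat disc in the recess, where a tilted one would look clearly different. Next I'll locate the pin and work out the moves.

```bash
python3 - <<'E'
from h import *
import pickle
s,d=pickle.load(open("p6.pkl","rb"));o=status.get_obs();print(o["ee_pos"].round(1))
a=np.radians(-4.75);Rm=np.array([[np.cos(a),-np.sin(a)],[np.sin(a),np.cos(a)]]);c=np.array([503.2,199.7])
p=px2w(s,273.8,229.5,52);print("pin",p,Rm.T@(p[:2]-c))
for th in (0,.1,.2,.3): print(th,w2px(s,[*(c+Rm@[33-22*np.sin(th),-16-22*np.cos(th)]),52]))
M=R.from_rotvec(o["orientation"])
for n,l,z in [("start",[59,-33],25),("p1end",[16+17.5,-33],25),("below",[12,-52],25),("end",[12,-30],25)]:
    print(n,M.inv().apply(np.r_[c+Rm@l,z]-o["ee_pos"]).round(1))
E
```

```text
[505.4 246.3  98.9]
pin [526.32291275 158.21290863  52.        ] [ 26.47896883 -39.4298371 ]
0 [272.2021398  227.79286349]
0.1 [272.41125912 228.39951171]
0.2 [272.49743852 229.01538697]
0.3 [272.45900153 229.63441392]
start [-79.4  60.9  73.8]
p1end [-79.4  35.4  73.9]
below [-98.5  13.9  74. ]
end [-76.5  13.9  73.9]
```

```bash
python3 -m inch '[[[-20,30,0,0,0,0,0],[-50,61,0,0,0,0,0],[-79,61,0,0,0,0,0],[-79,61,0,0,0,0,0],[-79,61,30,0,0,0,0],[-79,61,60,0,0,0,0],[-79,61,74,0,0,0,0],[-79,61,74,0,0,0,0],[-79,61,74,0,0,0,0],[-79,61,74,0,0,0,0]]]'
python3 - <<'E'
from h import *
s=cam("side");o=status.get_obs();M=R.from_rotvec(o["orientation"])
f=s["frame"].astype(int);m=((f[:,:,0]>f[:,:,1]+25)&(f[:,:,0]<140)&(f[:,:,0]>f[:,:,2]+20))
for z in (-12,-16,-20): print(z,[w2px(s,o["ee_pos"]+M.apply(l)).round(1).tolist() for l in [(-10,-13.5,z),(10,-13.5,z),(10,13.5,z)]])
c=int(w2px(s,o["ee_pos"]+M.apply([0,-13.5,-20]))[0])
for v in range(205,245):
    q=np.where(m[v,c-25:c+25])[0]
    if len(q): print(v,q.min()+c-25,q.max()+c-25,end="; ")
E
```

```text
t: 11.7
ee_pos: [561.5, 163.6, 27.4]
orientation: [2.312, 2.126, 0.003]
ft_force: [0.1, -0.2, 0.1]
width: 0.4
grasp_force: 0.0
-12 [[272.1, 229.7], [261.3, 230.8], [258.4, 223.7]]
-16 [[272.1, 227.8], [261.3, 228.9], [258.4, 221.8]]
-20 [[272.2, 225.9], [261.3, 227.0], [258.4, 219.9]]
205 257 276; 206 258 272; 207 259 272; 208 259 272; 209 259 272; 210 259 272; 211 259 272; 212 259 272; 213 259 272; 214 259 272; 215 259 272; 216 259 272; 217 259 272; 218 259 272; 219 259 272; 220 259 272; 221 259 272; 222 260 271; 223 260 271; 224 260 271; 225 261 271; 226 261 264;
```

```bash
python3 -m inch '[[[-2,0,3,0,0,0,0],[-2,0,5,0,0,0,0],[-2,-4,5,0,0,0,0],[-2,-8,5,0,0,0,0],[-2,-11,5,0,0,0,0],[-2,-14,5,0,0,0,0],[-2,-17,5,0,0,0,0],[-2,-20,5,0,0,0,0],[-2,-22,5,0,0,0,0],[-2,-24,5,0,0,0,0],[-2,-26,5,0,0,0,0],[-2,-28,5,0,0,0,0],[-2,-28,5,0,0,0,0]]]'
cat > pin.py <<'E'
from h import *
a=np.radians(-4.75);Rm=np.array([[np.cos(a),-np.sin(a)],[np.sin(a),np.cos(a)]]);c=np.array([503.2,199.7])
o=status.get_obs();print("tool local",(Rm.T@(o["ee_pos"][:2]-c)).round(1),"z",o["ee_pos"][2])
s=cam("side");t=cam("top")
g=cv2.cvtColor(s["frame"],cv2.COLOR_RGB2GRAY)
for th in (.3,.6,.8,.9,1.0,1.2,1.57):
    l=[33-22*np.sin(th),-16-22*np.cos(th)]
    u=w2px(s,[*(c+Rm@l),52]);v=w2px(s,[*(c+Rm@l),38]);print(th,np.round(l,1),u.round(1),v.round(1))
print(g[222:262:2,255:295].tolist() if 0 else "")
E
python3 pin.py; python3 - <<'E'
from h import *
s=cam("side");g=cv2.cvtColor(s["frame"],cv2.COLOR_RGB2GRAY)
for v in range(226,256,2): print(v,*g[v,240:292])
E
```

```text
t: 13.05
ee_pos: [532.5, 163.5, 21.4]
orientation: [2.313, 2.126, 0.0]
ft_force: [2.3, 0.4, 1.7]
width: 0.7
grasp_force: 0.6
tool local [ 32.2 -33.6] z 21.366113761015285
0.3 [ 26.5 -37. ] [272.5 229.6] [272.4 236.5]
0.6 [ 20.6 -34.2] [271.6 231.4] [271.5 238.3]
0.8 [ 17.2 -31.3] [270.4 232.6] [270.4 239.5]
0.9 [ 15.8 -29.7] [269.7 233.1] [269.6 240. ]
1.0 [ 14.5 -27.9] [268.8 233.5] [268.8 240.5]
1.2 [ 12.5 -24. ] [266.9 234.3] [266.8 241.3]
1.57 [ 11. -16.] [262.5 235.2] [262.5 242.2]

226 244 245 244 244 244 244 244 244 244 244 244 244 244 243 243 243 244 244 244 244 244 247 255 169 7 34 43 42 42 40 41 42 43 44 42 42 41 25 103 114 195 255 225 63 0 12 19 19 21 21 19 23
228 244 244 244 244 244 244 244 243 243 244 244 244 244 244 244 244 244 244 244 244 244 248 255 169 6 36 43 43 43 43 44 43 43 42 44 44 41 17 174 184 182 214 237 246 126 1 17 21 19 16 20 20
230 245 244 244 244 244 245 244 244 244 244 245 244 244 245 244 244 244 245 245 240 239 248 255 170 7 34 43 44 42 43 39 43 51 53 45 40 41 7 139 155 155 156 161 176 84 0 5 10 10 10 15 21
232 244 244 244 244 244 244 244 243 245 248 2
[... 1594 characters left out ...]
 68 74 86 79 107 135 145 145 145 133 125 121 118 121 120 118 118 116 118 118 119 122 131 67 6 9
250 242 242 242 242 242 242 242 242 243 243 244 248 237 175 160 192 191 184 174 175 203 189 140 92 59 64 83 75 84 85 76 73 74 94 121 127 123 125 122 119 120 119 121 120 120 120 119 117 135 151 79 7
252 244 244 243 243 243 243 243 243 243 242 245 245 161 170 210 175 192 211 178 196 203 193 194 180 138 132 91 70 85 65 70 86 63 71 81 109 116 105 115 120 120 119 119 119 120 120 116 153 161 171 179 165
254 241 242 242 243 243 243 243 243 243 243 245 250 222 194 206 179 194 210 166 171 196 191 153 187 192 178 148 141 94 73 87 82 74 83 88 77 107 106 113 118 115 117 115 115 116 116 114 114 111 124 162 173
```

The pin shows at cols 270–274, with its top at row 231. That puts the keeper at about 0.75 rad, with 2 N of contact. I'll push a bit further, then go round behind the pin.

```bash
python3 -m inch '[[[0,-1.5,0,0,0,0,0],[0,-3,0,0,0,0,0],[0,-3,0,0,0,0,0],[0,3,0,0,0,0,0],[0,8,0,0,0,0,0],[-12,8,0,0,0,0,0],[-22,8,0,0,0,0,0],[-22,8,0,0,0,0,0],[-22,-8,0,0,0,0,0],[-22,-20,0,0,0,0,0],[-22,-20,0,0,0,0,0],[-18,-20,0,0,0,0,0],[-14,-20,0,0,0,0,0],[-11,-20,0,0,0,0,0],[-8,-20,0,0,0,0,0],[-6,-20,0,0,0,0,0],[-4,-20,0,0,0,0,0],[-2,-20,0,0,0,0,0],[-2,-20,0,0,0,0,0]]]'; python3 pin.py|head -1;  python3 -m inch '[[[1,0,0,0,0,0,0],[2,0,0,0,0,0,0],[3,0,0,0,0,0,0],[4,0,0,0,0,0,0],[4,0,0,0,0,0,0]]]'
```

```text
t: 15.1
ee_pos: [512.4, 163.4, 21.1]
orientation: [-2.312, -2.126, -0.0]
ft_force: [-1.3, -2.0, -0.5]
width: -0.0
grasp_force: 0.7
tool local [ 12.2 -35.4] z 21.145476791545207
t: 15.7
ee_pos: [512.9, 166.3, 21.4]
orientation: [2.311, 2.126, -0.001]
ft_force: [0.3, -6.6, 2.0]
width: 0.3
grasp_force: 3.7
```

```bash
python3 pin.py; python3 -m inch '[[[0.5,0,0,0,0,0,0],[1,0,0,0,0,0,0],[1,0,0,0,0,0,0],[1,0,0,0,0,0,0]]]'; python3 - <<'E'
from h import *
s=cam("side");g=cv2.cvtColor(s["frame"],cv2.COLOR_RGB2GRAY)
for v in range(228,250,2): print(v,*g[v,245:292])
E
```

```text
tool local [ 12.5 -32.5] z 21.40115882269684
0.3 [ 26.5 -37. ] [272.5 229.6] [272.4 236.5]
0.6 [ 20.6 -34.2] [271.6 231.4] [271.5 238.3]
0.8 [ 17.2 -31.3] [270.4 232.6] [270.4 239.5]
0.9 [ 15.8 -29.7] [269.7 233.1] [269.6 240. ]
1.0 [ 14.5 -27.9] [268.8 233.5] [268.8 240.5]
1.2 [ 12.5 -24. ] [266.9 234.3] [266.8 241.3]
1.57 [ 11. -16.] [262.5 235.2] [262.5 242.2]

t: 16.2
ee_pos: [512.9, 166.6, 21.4]
orientation: [2.311, 2.126, -0.002]
ft_force: [-0.1, -11.6, 3.6]
width: 0.2
grasp_force: 5.8
228 243 243 243 243 244 244 244 244 244 244 244 244 244 244 244 245 245 248 255 167 9 31 41 42 43 42 42 41 42 42 41 42 40 22 159 189 215 238 245 127 4 18 22 20 18 23 20
230 244 245 244 244 244 244 245 244 244 244 244 245 245 246 240 238 244 250 255 169 10 35 41 43 43 42 42 42 42 40 41 42 39 20 136 161 157 161 176 87 4 18 20 21 20 20 20
232 245 245 242 244 248 249 250 233 242 250 248 250 250 252 253 249 243 223 197 91 15 37 41 44 41 42 43 41 42 40 43 43 38 25 151 170 162 166 176 84 4 20 22 20 21 22 19
234 250 249 246 236 203 169 152 147 140 149 156 158 161 161 164 163 167 157 160 91 36 38 41 42 44
[... 562 characters left out ...]
251 255 255 255 255 255 255 254 252 250 250 253 239 127 143 116 75 99 114 115 85 45 36 39 36 36 34 35 39 47 49 47 55 52 93 120 122 118 120 121 130 74 13 5 10 6 17
244 244 243 244 244 244 244 244 245 245 246 245 246 251 255 196 78 78 100 116 111 102 80 84 102 104 119 130 129 128 127 125 126 124 123 121 119 119 118 118 117 122 130 67 6 6 9 10
246 246 246 246 246 246 246 246 246 245 246 247 248 249 251 219 119 75 93 101 95 87 84 124 166 165 152 141 131 125 120 120 119 118 117 119 116 117 117 117 117 117 121 130 67 8 7 7
248 245 244 244 244 243 243 244 246 247 236 215 162 148 153 157 102 84 96 93 93 97 96 89 89 78 108 134 145 144 144 134 124 119 119 118 118 119 120 117 117 118 118 122 132 69 6 6
```

The pin is now at col 263 with its top at row 235, as expected for the stop, and the force rises without further motion. I'll retreat and verify.

```bash
python3 -m inch '[[[-3,0,0,0,0,0,0],[-8,0,0,0,0,0,0],[-16,0,0,0,0,0,0],[-20,0,-20,0,0,0,0],[-20,0,-60,0,0,0,0],[-20,0,-100,0,0,0,0],[-20,0,-150,0,0,0,0],[40,0,-190,0,0,0,0],[80,0,-190,0,0,0,0],[80,0,-190,0,0,0,0],[80,0,-190,0,0,0,0],[80,0,-190,0,0,0,0]]]'
python3 - <<'E'
from h import *
import pickle
a=np.radians(-4.75);Rm=np.array([[np.cos(a),-np.sin(a)],[np.sin(a),np.cos(a)]]);c=np.array([503.2,199.7])
s=cam("side");g=cv2.cvtColor(s["frame"],cv2.COLOR_RGB2GRAY)
for v in range(230,246,3): print(v,*g[v,252:280])
s0=pickle.load(open("side0.pkl","rb"));df=np.abs(s["frame"].astype(int)-s0["frame"]).max(2)
for n,p in [("tape",[480,-126,10]),("vial",[645,60,25]),("cap",[495,339,8])]:
    u,v=w2px(s,p).astype(int);print(n,u,v,(df[v-16:v+16,u-20:u+20]>40).sum())
print([w2px(s,[*(c+Rm@[33-22*np.sin(t),-16-22*np.cos(t)]),52]).round(1).tolist() for t in (1.4,1.5,1.57)])
E
```

```text
t: 17.45
ee_pos: [518.7, 246.7, 210.2]
orientation: [-2.312, -2.126, 0.003]
ft_force: [0.0, 0.3, 0.1]
width: 0.1
grasp_force: 0.0
230 245 244 244 244 244 245 245 240 238 244 247 247 249 251 238 236 245 252 247 249 252 250 245 235 198 165 150 143
233 251 248 244 234 196 163 148 142 151 156 159 164 166 168 166 163 163 163 162 162 164 163 163 161 161 159 160 160
236 162 162 162 162 163 168 152 151 155 84 83 105 105 90 147 163 162 162 163 164 168 168 168 165 147 142 162 167
239 159 158 153 153 136 77 77 102 91 84 101 115 114 85 130 155 185 201 210 166 200 161 127 132 131 130 129 129
242 254 253 252 253 255 252 141 75 83 77 99 114 110 79 231 255 168 101 113 119 122 123 123 123 122 123 122 122
245 253 174 103 111 116 120 125 109 89 80 101 112 110 91 81 111 134 133 126 123 117 119 119 117 118 120 120 119
tape 423 238 0
vial 302 206 0
cap 175 276 0
[[264.6, 234.9], [263.4, 235.1], [262.5, 235.2]]
```

```bash
python3 -c "
from workcell import ctrl
print(ctrl.close_job())"
```

```text
the job is handed in; nothing more can be done
None
```

I handed the job in at about 17.5 s: the camera checks show the disc flat in its recess and the keeper pushed round to its stop; the tape roll, vial and cap have not moved, and the arm is clear of everything.

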